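Change over the lever-arch ring jig

ROBOT

A 7-joint arm with a two-finger parallel gripper is mounted at the origin on the work surface; the furniture and walls round the work are solid. World frame = base frame: x ahead of the robot, y to its left, z up, the work surface at z = 0. Lengths are in m, angles in rad, forces in N, time in s.
With the tool pointing down it reaches from about 0.4 to 0.85 m from the base axis. Payload 10.4 kg.
Tool frame: the origin (TCP) lies at the very end of the fingers, on their centre line; the grasp point (between the pads) lies manip.grasp_offset behind it (manip.grasp_offset is the distance from the TCP to the grasp point, in m); z points along the fingers, x is the direction in which the jaws open and shut, and the axes are right-handed (so a half turn about z gives the same grasp; the last joint's range is limited). The gripper opens to 85 mm and grips with 20 to 120 N. Pads are 22 mm wide; open, the fingers measure 114 mm over their backs; the gripper's body (76 mm by 85 mm) begins 54 mm behind the grasp point. The pads swing forward as they close: fully open they stand 13 mm farther back than shut.
Start: joints at [-1.209, 0.332, -0.065, 1.46, 0.022, 1.35, -0.088], TCP at [0.235, 0.579, 0.231] pointing down, gripper open.
Joint ranges: [-2.6, 2.6], [-0.5, 2.12], [-1.47, 1.34], [0.16, 2.42], [-1.27, 4.41], [0.06, 2.06], [-2.6, 2.6]. Speed limits (rad/s): [2.22, 2.22, 2.79, 2.79, 3.14, 3.14, 3.14].

INTERFACE

Orientations are given as a unit quaternion [x, y, z, w].
In Python, from workcell import manip gives the robot as it stands.
- The arm moves only by the shell command python3 -m crank 'ROWS' [FORCE]. ROWS is JSON, a list that holds one entry, the list of rows, each a list of 7 numbers: the shift along the world's x, y, z in units of 60 mm (1.0 is 60 mm), then the turn, a rotation vector about the world's x, y, z in units of 5 degrees (1.0 is 5 degrees), then the finger opening in mm, from 0 to 85.4. A call has 1 to 8 rows; each row shifts and turns the commanded pose from where the row before left it; what a row does not reach is not made up. A row lasts 1/8 s, in which the tool goes at most 62.5 mm and 10.7 degrees, less where a joint would pass 70% of its speed; a pose out of reach is approached as far as the arm can. A call is refused whole if a number of a shift passes 1 or a number of a turn 1, either way. A call with a gripper value outside its range is refused whole. The fingers move at their own pace and stop on an object; FORCE is the grip in N (left out, the last holds). Time passes only in rows, so rows that do not move let the fingers close. It gives the time, the measured TCP pose, the force and the opening at its end, in the units of the state.
- manip.get_obs(): the state, without advancing time (a new reading comes with each control period).
- manip.camera(name): name is "side" or "top"; returns (picture, depth): 480x640x3 uint8, blue, green, red; 480x640 float32, m along the optical axis (not along the pixel's ray), 0 where there is no reading.
- manip.get_calibration(name): a dict with "fx", "fy", "cx", "cy" (pixels), "rvec" (rotation vector, rad) and "tvec" (3), from world to camera coordinates, as OpenCV has them. Camera axes: x right, y down, z forward; pixel columns grow to the right and rows downward; lengths in m; the calibration is good to about 2 mm. A picture is of the moment at which its call begins. get_calibration takes no time and is no camera call.
- manip.hand_in(): hands the job in, once; it reports no verdict.
The state is a dict: "clock": time; "joint_pos": joint angles; "joint_velocities": joint speeds; "tau": joint torques, N m; "position": TCP position; "ee_rot": TCP orientation; "ft_force": force on the tool from outside, world axes, zero at the start; "torque": the same for the moment, N m; "grip_width": opening from 0.0 (shut) to 1.0 (fully open).
Only numpy, scipy, OpenCV 4.12 (cv2) and the standard library are available. Lean on these libraries where they do the work, as an engineer would, in place of code of your own. Each camera call takes 0.05 s, during which the arm holds its last target.

TASK

The guide pillar held in the ring jig is finished. Lift the jig's red-gripped arch lever until the rings spring fully open and stay open, take the finished pillar out and lay it on the empty green rest, then lay the next pillar from the blue rest in the jig's cradle in its place, either way round, and press the lever fully down again so that the rings close round it. Both pillars must end properly seated in their V saddles and let go, and the glue bottle, plug gauge and screwdriver on the bench must be left where they are.

Things in the scene. Friction and masses are not known exactly. Their poses are not given: they have to be found in the camera images.
- jig: ring jig fixed to the bench: grey plate 136 x 150 x 12 mm, aluminium housing on it (top 24 mm above the bench), two white V saddles 59 mm apart (5 mm thick), between them two pairs of steel half rings 42 mm apart (wire 6 mm thick), arch lever with red grip in front. Origin on the bench under the cradle; y along the pillar, -x to the lever.
- cradle (a point): where the middle of a seated shaft lies in the jig, 56 mm above the bench; axes as the jig's. V arms rise to 5 mm above it, 19 mm either side; 9 mm end play each way. The middle 36 mm of shaft between the rings is free for fingers, tips to 24 mm below the axis. Open half rings lean out to 40 mm either side and stand up to 10 mm above this point.
- lever_bar (a point): centre of the lever's round red grip, 13 mm in diameter, 50 mm long, parallel to hinge and pillar. Lever down: 41 mm above the bench, 161 mm from the cradle point toward the jig's -x, bare bench below. Lever up: 115 mm above the bench, 116 mm from it. Pinch from above, fingers closing square to it (it turns between the pads), or push.
- lever_hinge (a point): middle of the lever's hinge axis, 31 mm above the bench, 62 mm from the cradle point toward the jig's -x, 100 mm from the red grip's axis. Its axes turn with the lever; y is the hinge axis, parallel to the jig's y.
- lever (a joint): arch lever, rad: 0 fully down (arm 6 degrees above level, rings closed), 0.90 fully up (rings open); positive lifts the red grip up and toward the pillar. An over-centre spring strut holds it at either end: let go below about 0.4 it springs down, above about 0.55 it springs up and stays. About 4 N at the grip, square to the arm, moves it slowly either way.
- rings_front (a joint): angle of the front pair of half rings, rad: 0 = closed round the shaft, 0.90 = fully open. Linked to the lever (same angle).
- rings_rear (a joint): angle of the rear pair of half rings, rad, linked to the lever in the same way.
- pillar_done_mid (a point): the finished pillar, held in the jig at the start: guide pillar lying level, 98 mm long, 0.11 kg: chrome shaft 14.4 mm in diameter, 84 mm of it bare, between a black and a white cap 30 mm in diameter. This point: on the shaft axis, half-way along; y along the shaft. Grasp the middle from above, fingers closing square to the shaft.
- pillar_next_mid (a point): the next pillar, on the blue rest at the start: guide pillar lying level, 98 mm long, 0.11 kg: chrome shaft 14.4 mm in diameter, 84 mm of it bare, between a black and a white cap 30 mm in diameter. This point: on the shaft axis, half-way along; y along the shaft. Grasp the middle from above, fingers closing square to the shaft.
- rest_blue_seat (a point): blue V rest fixed to the bench: 8 mm plate 64 x 80 mm with two V saddles 59 mm apart (6 mm thick) that carry the bare shaft. This point: where the middle of a seated shaft lies, 42 mm above the bench; y along the pillar. V arms rise to 5 mm above it, 19 mm either side. 8 mm end play each way. It carries the next pillar at the start.
- rest_green_seat (a point): green V rest fixed to the bench: 8 mm plate 64 x 80 mm with two V saddles 59 mm apart (6 mm thick) that carry the bare shaft. This point: where the middle of a seated shaft lies, 42 mm above the bench; y along the pillar. V arms rise to 5 mm above it, 19 mm either side. 8 mm end play each way. It is empty at the start; the finished pillar belongs here.
- glue: bystander: red plastic glue bottle with a white nozzle, 34 mm in diameter and 95 mm tall, standing behind the jig; origin at the centre of its underside. Leave it alone.
- gauge: bystander: steel plug gauge with a green and a red collar, 97 mm long, lying on the bench; origin at the centre of its underside. Not a pillar; leave it alone.
- driver_b: bystander: screwdriver with a blue handle, 204 mm long, lying on the bench; origin at the centre of its underside. Leave it alone.

How it is judged:
On the way, in this order (a step that is already met when the one before it is completed fails the run):
1. the lever is up and the rings stand open (value of joint lever above 0.75 rad), for 0.2 s.
2. the finished pillar lies seated on the green rest, let go (distance between pillar_done_mid and rest_green_seat below 0.011 m and x of pillar_done_mid in the frame of rest_green_seat between -0.004 and 0.004 m and z of pillar_done_mid in the frame of rest_green_seat between -0.004 and 0.004 m and angle between the y axis of pillar_done_mid and the y axis of rest_green_seat, either way round below 0.08 rad and contact force between the fingers and pillar_done below 0.1 N), for 0.2 s.
3. the next pillar lies seated in the jig's cradle, let go, with the rings still open (distance between pillar_next_mid and cradle below 0.011 m and x of pillar_next_mid in the frame of cradle between -0.004 and 0.004 m and z of pillar_next_mid in the frame of cradle between -0.004 and 0.004 m and angle between the y axis of pillar_next_mid and the y axis of cradle, either way round below 0.08 rad and contact force between the fingers and pillar_next below 0.1 N and value of joint lever above 0.75 rad), for 0.2 s.
4. the lever is fully down and the rings are closed (value of joint lever below 0.06 rad and value of joint each of rings_front, rings_rear below 0.08 rad), for 0.2 s.
At the end, for the whole second after the job is handed in: Lever down (under 0.06 rad), rings closed (under 0.08 rad) round the next pillar, seated in the cradle; finished pillar seated on the green rest; both let go and at rest. Seated: within 11 mm of the seat point along the shaft, 4 mm sideways and in height, in line within 0.08 rad (all of step 2 and all of step 4 and distance between pillar_next_mid and cradle below 0.011 m and x of pillar_next_mid in the frame of cradle between -0.004 and 0.004 m and z of pillar_next_mid in the frame of cradle between -0.004 and 0.004 m and angle between the y axis of pillar_next_mid and the y axis of cradle, either way round below 0.08 rad and linear speed of each of pillar_done, pillar_next below 0.02 m/s and contact force between the fingers and pillar_next below 0.1 N); the robot touches nothing.
It fails at once if the glue bottle is moved by more than 30 mm (distance of glue from where it was at the start of the episode above 0.03 m).
It fails at once if the plug gauge is moved by more than 30 mm (distance of gauge from where it was at the start of the episode above 0.03 m).
It fails at once if the screwdriver is moved by more than 30 mm (distance of driver_b from where it was at the start of the episode above 0.03 m).
It fails at once if the glue bottle is knocked over (angle between glue's own z axis and vertical above 0.6 rad).
It also fails if it takes over 62 s, if anything falls off the work surface, if the arm or the gripper's body presses on something with over 40 N, if the wrist force passes 120 N, or if a joint passes its speed limit or range.

## Working session

There is one attempt and no reset: what is moved stays moved. The work goes in short steps, Python scripts to look and compute and a shell command to move; the robot and the scene stay as the last step left them, time stands still between calls to the robot, and variables do not carry over. Pictures are saved under pics/ and viewed, and the job is handed in when it is done.

```bash
mkdir -p pics; ls; python3 - <<'E'
from workcell import manip
import cv2,numpy as np
print(manip.get_obs(), manip.grasp_offset)
for n in ("side","top"):
    p,d=manip.camera(n); cv2.imwrite(f"pics/{n}0.png",p); np.save(f"{n}0.npy",d)
    print(n,manip.get_calibration(n))
E
```

```text
pics
{'clock': 0.0, 'joint_pos': array([-1.20861304,  0.33288838, -0.06469555,  1.46096784,  0.02156713,
        1.34985828, -0.08847824]), 'joint_velocities': array([ 1.77897827e-03,  1.28122743e-03,  6.27920633e-05, -5.98360353e-04,
       -9.85091569e-07, -9.00596628e-04, -3.75668553e-04]), 'tau': array([-2.76983619e-04, -6.25423694e+01,  4.88994049e-02, -3.91614783e+01,
        1.61186251e-02,  9.61314101e-03, -3.17533340e-05]), 'position': array([0.23445508, 0.57895353, 0.23049292]), 'ee_rot': array([ 8.29255098e-01,  5.58869817e-01, -5.82260843e-04,  4.13317054e-04]), 'ft_force': array([-0.20405029,  0.23387787, -0.72602611]), 'torque': array([-0.09570027, -0.05102455,  0.02016876]), 'grip_width': 0.9995012699048041} 0.0187
side {'fx': 452.74912632940266, 'fy': 452.74912632940266, 'cx': 322.23211616766355, 'cy': 236.45544265681082, 'rvec': array([ 0.20576885, -2.78510592,  1.26517234]), 'tvec': array([0.54616412, 0.21170273, 0.81087424])}
top {'fx': 567.6593354322874, 'fy': 567.6593354322874, 'cx': 313.7328960253625, 'cy': 239.085801348328, 'rvec': array([ 2.13654371, -2.0953954 ,  0.21037282]), 'tvec': array([-0.14195768,  0.59802604,  1.03489087])}
```

View pics/side0.png

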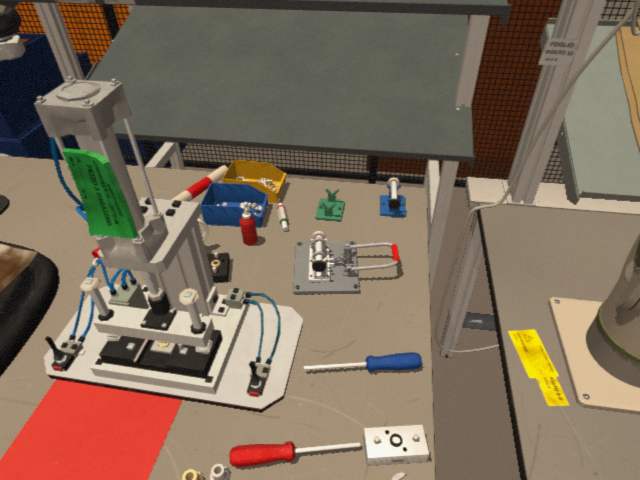

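View pics/top0.png

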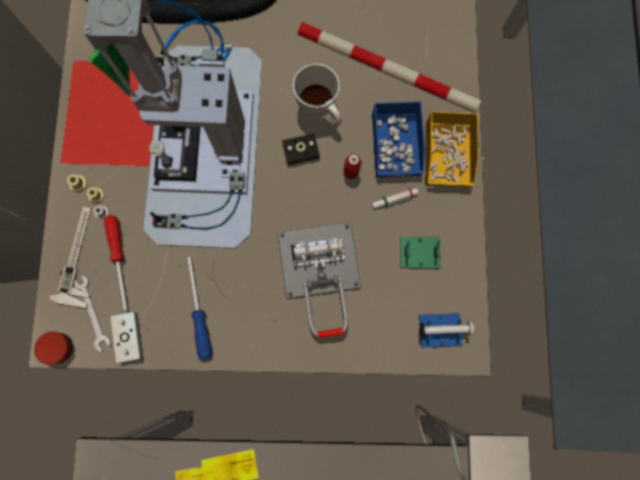

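The side view shows the jig around (330,265) with its red grip at (395,253), the green rest at (330,207) and the blue rest with the next pillar at (393,200). In the top view the jig is at (318,260), the grip at (330,332), the green rest at (420,252) and the blue rest at (445,330). The press and screwdriver are off to the left.

```bash
cat > h.py <<'E'
import numpy as np,cv2
from workcell import manip
def world(n,d):
    c=manip.get_calibration(n); R=cv2.Rodrigues(c["rvec"])[0]; t=c["tvec"]
    v,u=np.mgrid[0:480,0:640]
    P=np.stack([(u-c["cx"])/c["fx"]*d,(v-c["cy"])/c["fy"]*d,d],-1)
    return (P-t)@R
def proj(n,p):
    c=manip.get_calibration(n)
    K=np.array([[c["fx"],0,c["cx"]],[0,c["fy"],c["cy"]],[0,0,1]])
    return cv2.projectPoints(np.array(p,float).reshape(-1,3),c["rvec"],c["tvec"],K,None)[0].reshape(-1,2)
E
python3 - <<'E'
from h import *
d=np.load("top0.npy");W=world("top",d)
for nm,(u,v) in dict(bench=(380,290),barL=(318,333),bar=(330,331),barR=(342,329),donemid=(318,250),grc=(420,252),nextm=(447,329),glue=(352,165),gauge=(396,198),plate1=(282,232),plate2=(352,228),plate3=(356,288),plate4=(288,296)).items(): print(nm,W[v,u].round(4))
p=cv2.imread("pics/top0.png")
cv2.imwrite("pics/tz.png",cv2.resize(p[140:360,260:500],None,fx=3.3,fy=2.7,interpolation=cv2.INTER_CUBIC)[:600,:800])
p=cv2.imread("pics/side0.png")
cv2.imwrite("pics/sz.png",cv2.resize(p[160:310,220:430],None,fx=3.8,fy=3.8,interpolation=cv2.INTER_CUBIC))
print(proj("top",manip.get_obs()["position"]),proj("side",manip.get_obs()["position"]),proj("top",[0,0,0]))
E
```

```text
bench [ 5.115e-01 -2.647e-01 -2.000e-04]
barL [ 0.4224 -0.1418  0.0501]
bar [ 0.4267 -0.1644  0.0475]
barR [ 0.4309 -0.1871  0.0471]
donemid [ 0.5793 -0.1389  0.0605]
grc [ 0.5885 -0.3442  0.0095]
nextm [ 0.4346 -0.3848  0.0505]
glue [ 0.7478 -0.2024  0.0716]
gauge [ 0.6965 -0.2952  0.0219]
plate1 [ 0.6236 -0.0658  0.0124]
plate2 [ 0.6367 -0.2077  0.0032]
plate3 [ 0.5133 -0.2158  0.0107]
plate4 [ 0.4944 -0.0817  0.0156]
[[-160.57804345  445.40044864]] [[713.38345424 927.29361526]] [[235.8661318  567.11562021]]
```

View pics/tz.png

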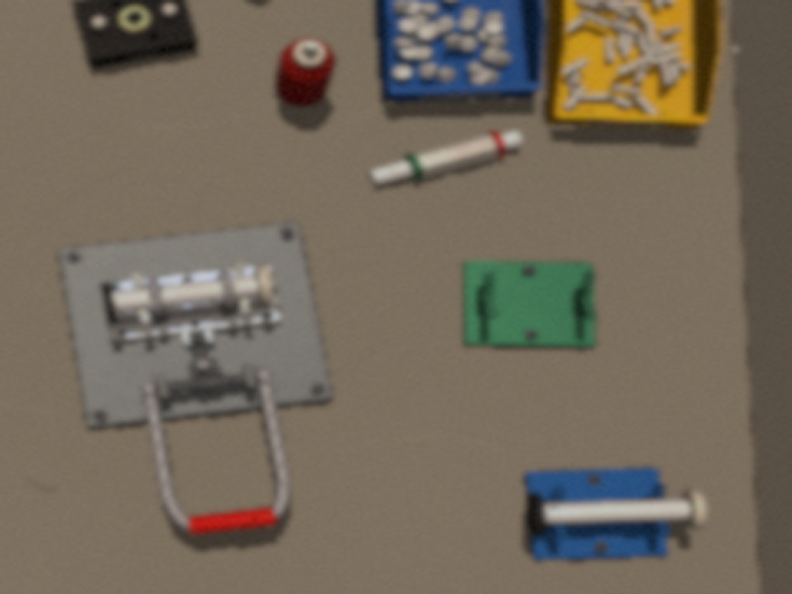

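View pics/sz.png

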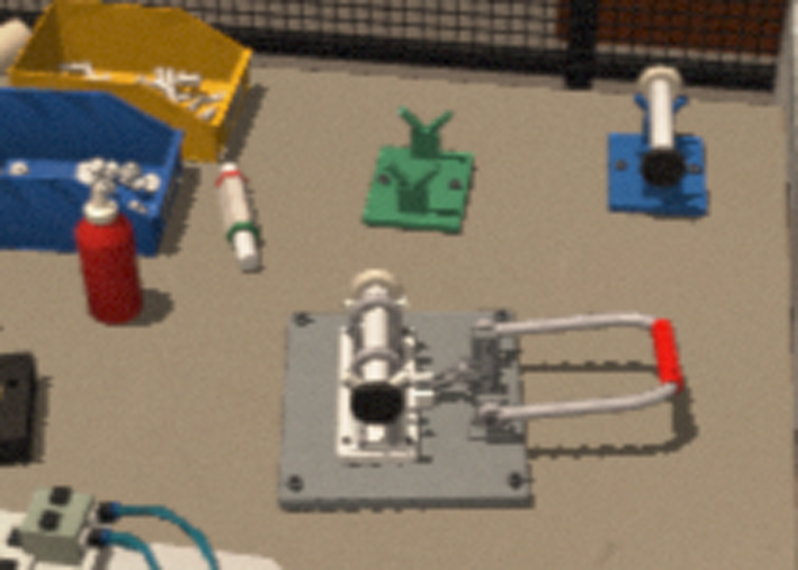

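```bash
python3 - <<'E'
from h import *
data={}
for n in("top","side"):
    data[n]=(cv2.imread(f"pics/{n}0.png"),world(n,np.load(f"{n}0.npy")),np.load(f"{n}0.npy"))
def rect(pts):
    r=cv2.minAreaRect((pts*1000).astype(np.float32)); return np.round(r[0],1),np.round(r[1],1),round(r[2],2)
def axis(P):
    c=P.mean(0);u,s,v=np.linalg.svd(P-c,full_matrices=False);a=v[0]*np.sign(v[0][1]); return c.round(4),a.round(3),np.degrees(np.arctan2(-a[0],a[1])).round(2)
for n,(p,W,d) in data.items():
    hsv=cv2.cvtColor(p,cv2.COLOR_BGR2HSV).astype(int);H,S,V=hsv[...,0],hsv[...,1],hsv[...,2]
    x,y,z=W[...,0],W[...,1],W[...,2]; ok=d>0
    print(n)
    b=ok&(abs(z)<.02)&(x>.45)&(x<.7)&(y<-.23)&(y>-.3);print(" bench z",np.median(z[b]))
    m=ok&(x>.38)&(x<.48)&(y>-.25)&(y<-.08)&((H<8)|(H>172))&(S>150)&(V>90)
    m=cv2.erode(m.astype(np.uint8),np.ones((2,2)))>0
    print(" grip",m.sum(),axis(W[m]),"zmax",np.percentile(z[m],95), "y range",np.percentile(y[m],[2,98]))
    m=ok&(x>.47)&(x<.68)&(y>-.25)&(y<-.03)&(z>.008)&(z<.0155)
    print(" plate",m.sum(),rect(W[m][:,:2]))
    m=ok&(x>.5)&(x<.68)&(y>-.42)&(y<-.26)&(H>50)&(H<85)&(S>90)&(z>.004)&(z<.0125)
    print(" green",m.sum(),rect(W[m][:,:2]))
    m=ok&(x>.36)&(x<.5)&(y>-.46)&(y<-.32)&(H>98)&(H<118)&(S>120)&(z>.003)&(z<.0125)
    print(" blue",m.sum(),rect(W[m][:,:2]))
    m=ok&(x>.36)&(x<.5)&(y>-.46)&(y<-.32)&(z>.035)
    print(" next",m.sum(),axis(W[m&(S<70)&(z<.053)&(z>.042)]))
    m=ok&(x>.55)&(x<.63)&(y>-.25)&(y<-.08)&(z>.056)&(z<.08)
    print(" done",m.sum(),axis(W[m]))
E
```

```text
top
 bench z 0.0015344563897665277
 grip 139 (array([ 0.4227, -0.1654,  0.0475]), array([-0.156,  0.986,  0.057]), np.float64(9.0)) zmax 0.051654630857677526 y range [-0.1870316  -0.14378149]
 plate 2955 (array([ 587.7, -140.4]), array([187.3, 211.3]), 80.9)
 green 902 (array([ 587.9, -343.7]), array([60.4, 76.8]), 0.62)
 blue 704 (array([ 434.5, -380.9]), array([61.6, 77.2]), 2.04)
 next 568 (array([ 0.4341, -0.3866,  0.0483]), array([-0.054,  0.999, -0.006]), np.float64(3.09))
 done 514 (array([ 0.5812, -0.1358,  0.0645]), array([-0.158,  0.987,  0.001]), np.float64(9.11))
side
 bench z 0.0005380092023024362
 grip 73 (array([ 0.4212, -0.1589,  0.0465]), array([-0.171,  0.985, -0.018]), np.float64(9.86)) zmax 0.048674618218197324 y range [-0.18239214 -0.1387128 ]
 plate 1954 (array([ 582.1, -162.2]), array([159.4, 202.3]), 9.65)
 green 357 (array([ 585.9, -341.5]), array([81.7, 61.6]), 89.65)
 blue 297 (array([ 431.6, -379.5]), array([59.5, 81.6]), 3.6)
 next 285 (array([ 0.4323, -0.3831,  0.0475]), array([-0.05 ,  0.999, -0.004]), np.float64(2.88))
 done 397 (array([ 0.5794, -0.1321,  0.0632]), array([-0.163,  0.987,  0.001]), np.float64(9.38))
```

```bash
python3 - <<'E'
from h import *
# height map (max z) 40mm grid
A=np.concatenate([world(n,np.load(f"{n}0.npy"))[np.load(f"{n}0.npy")>0] for n in("top","side")])
print("cols y from .6 to -.6")
for xi in np.arange(1.0,0.1,-.05):
    row=[]
    for yi in np.arange(.6,-.6,-.05):
        m=(A[:,0]>xi-.05)&(A[:,0]<=xi)&(A[:,1]>yi-.05)&(A[:,1]<=yi)
        row.append("%4d"%(A[m,2].max()*1000) if m.sum()>3 else "   .")
    print("%.2f"%xi,"".join(row))
E
```

```text
cols y from .6 to -.6
1.00    .  80   .   8  10   9   7  28 100  51 146 150  33   7   8   8  34  37  36  35   9   8   . 420
0.95    .  80   .   7  11  10  11  28  54 113 360 273  33 100  99  99   8   6  33  36  36  35   . 421
0.90    .  82  82   8  10  10   9  30 206 436 395 289  33 101  99 101  66  64  64  65  65  62   . 432
0.85    .   .  87   8  10   9  10  32 504 507 505 287  32  31  37  85  61  65  66  64  57  65   . 432
0.80    .   .  87   8  11  11  10  34 507 508 508 286  31  37  33  86  97  64  64  64  60  66   . 429
0.75    .   .  89   8  33  32   9  33 275 280 280 280  33   8   9  85  85  38  38  45  48  47   . 427
0.70    .-117  92   7   9  33  25  35  54  55  74  82  31   8   8   7  17  24  23  10   8   6   . 428
0.65  -77  21  90   6   9  29  35  35 104  49  65  80  32  20  27  67  19   7  47  48   7   8   . 428
0.60    .   .   .   7  13  16  33  21  32  34  36  35   8  74  73  73  19   9  47  48   8   7   . 429
0.55    .   .   .   8  18  16  26  23   7  24   8   7   7  20  42  44  18   6   6   7   7   7   . 429
0.50    .   .   .   7  15  17   8  35   8  28  32   8   7  19  45  46   7   7  11  15  50   8   . 430
0.45    .   .   .   8  41  41  33  44   7  26  34   7   9   7  52  52   8   7  60  54  59   6   . 429
0.40    .   .   .   6  43  42  29  42  30   8  33   8   8  10   9   6   9   8   7   7   8   6   . 429
0.35 -725-723-728   6   4   6   7   4   5   6   5   6   4   4   5   5   5   4   3   6   4   4-725 430
0.30 -727-726-725-723-723-723-724-725-725-726-727-724-728-725-725-725-724-725-726-727-154-724-722 429
0.25 -729-726-725-725-727   4   5   7   7   6   8   6   6   7   8   6   7   7   7  15  17   8  10 429
0.20 -721-721-722-727-725   7   8   8   7   7   7   8   7   6   8   7   7   7   7 418 121   9   9-722
0.15 -724-728-726-728   .   5   6   5   4  15  15  15  14  15  14   4   3   4   4 417 473 466 455-732
```

```bash
cat > ov.py <<'E'
from h import *
def T(c,yaw,pts):
    a=np.radians(yaw);R=np.array([[np.cos(a),-np.sin(a),0],[np.sin(a),np.cos(a),0],[0,0,1]])
    return np.array(pts,float)@R.T+np.array([c[0],c[1],0])
def box(x0,x1,y0,y1,z): return [[x0,y0,z],[x1,y0,z],[x1,y1,z],[x0,y1,z],[x0,y0,z]]
def shapes(jig,green,blue,nxt,done,lever=0.0):
    r=lever+np.radians(6); gx,gz=-.062-.1*np.cos(r),.031+.1*np.sin(r)
    S=[]
    S.append((T(*jig,box(-.103+ .0,.033,-.075,.075,.012)),(0,255,255)))
    for s in(-1,1):
        S.append((T(*jig,[[-.019,s*.0295,.061],[0,s*.0295,.046],[.019,s*.0295,.061]]),(0,255,0)))
        S.append((T(*jig,[[.0102*np.cos(t),s*.021,.056+.0102*np.sin(t)] for t in np.linspace(0,2*np.pi,24)]),(255,0,255)))
    S.append((T(*jig,[[gx,-.025,gz],[gx,.025,gz]]),(255,255,0)))
    for c in(green,blue):
        S.append((T(*c,box(-.032,.032,-.04,.04,.008)),(0,255,255)))
        for s in(-1,1): S.append((T(*c,[[-.019,s*.0295,.047],[0,s*.0295,.032],[.019,s*.0295,.047]]),(0,0,255)))
    for p,z in((nxt,.042),(done,.056)):
        if p is None: continue
        for s in(-1,1): S.append((T(*p,[[.015*np.cos(t),s*.049,z+.015*np.sin(t)] for t in np.linspace(0,2*np.pi,24)]),(0,128,255)))
        S.append((T(*p,[[0,-.049,z],[0,.049,z]]),(0,128,255)))
    return S
def draw(n,img,S,x0,y0,w,h,k,off=(0,0)):
    o=cv2.resize(img[y0:y0+h,x0:x0+w],None,fx=k,fy=k,interpolation=cv2.INTER_CUBIC)
    for P,c in S:
        q=(proj(n,P)+off-[x0,y0]+.5)*k-.5
        cv2.polylines(o,[np.round(q*16).astype(np.int32)],False,c,1,cv2.LINE_AA,4)
    return o
E
python3 - <<'E'
from ov import *
S=shapes(((.580,-.135),9.2),((.587,-.3425),.5),((.433,-.380),2.9),((.433,-.385),2.9),((.580,-.135),9.2))
t=cv2.imread("pics/top0.png");s=cv2.imread("pics/side0.png")
cv2.imwrite("pics/o1.png",draw("top",t,S,265,215,110,130,4.6))
cv2.imwrite("pics/o2.png",draw("top",t,S,390,225,100,130,4.6))
cv2.imwrite("pics/o3.png",draw("side",s,S,285,170,130,130,4.6))
E
python3 -c "
import cv2,numpy as np
a=[cv2.imread(f'pics/o{i}.png') for i in(1,2,3)]
print([x.shape for x in a])"
```

```text
[(598, 506, 3), (598, 460, 3), (598, 598, 3)]
```

View pics/o1.png

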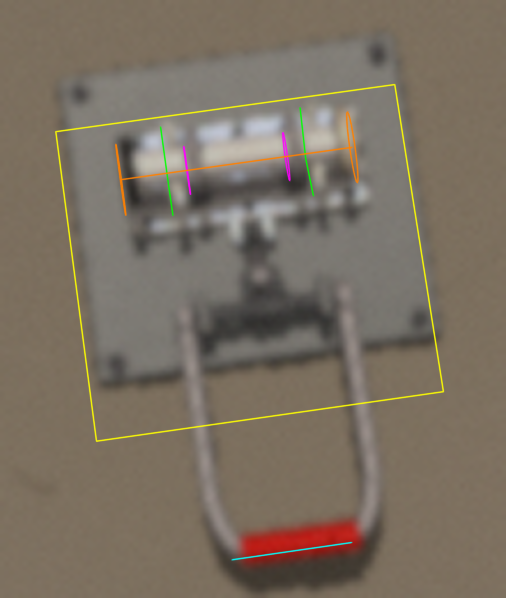

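View pics/o2.png

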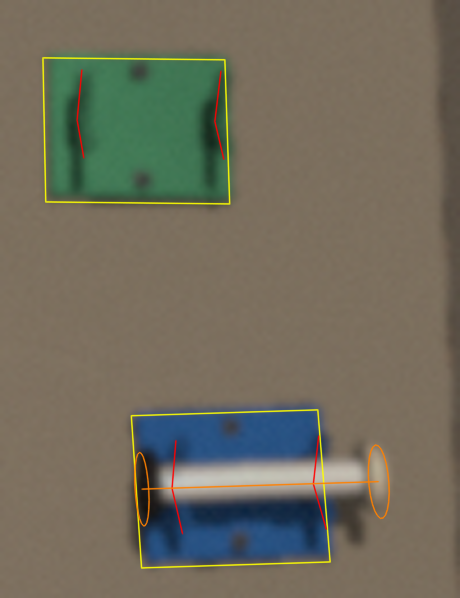

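View pics/o3.png

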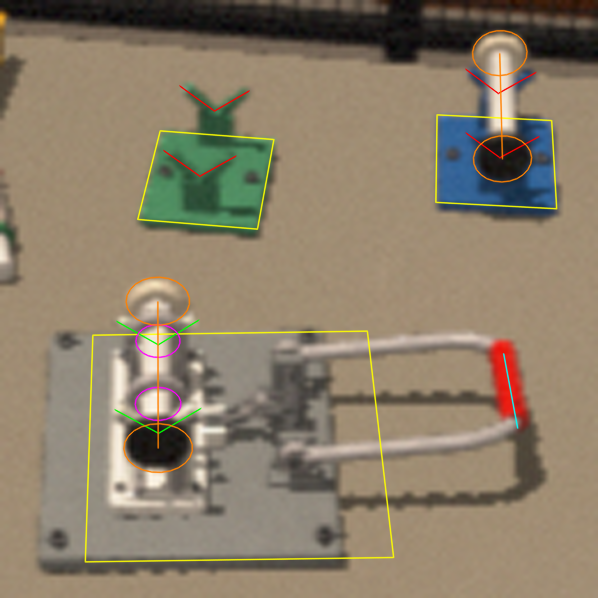

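```bash
python3 - <<'E'
from ov import *
t=cv2.imread("pics/top0.png")
o=cv2.resize(t[232:292,280:360],None,fx=10,fy=10,interpolation=cv2.INTER_CUBIC)
o=cv2.convertScaleAbs(o,alpha=1.4,beta=0)
cv2.imwrite("pics/z1.png",o)
for n in("top","side"):
    c=manip.get_calibration(n);R=cv2.Rodrigues(c["rvec"])[0];print(n,(-R.T@c["tvec"]).round(3), R[2].round(2))
W=world("top",np.load("top0.npy"))
# z profile down columns across the shaft
for u in (300,305,310,318,322,328,335,340): print(u,[(int(W[v,u,2]*1000)) for v in range(236,262)])
print([round(W[v,318,0],3) for v in range(236,262)])
E
```

```text
top [ 0.384 -0.134  1.133] [ 0.2   0.   -0.98]
side [0.458 0.549 0.7  ] [ 0.12 -0.74 -0.66]
300 [13, 11, 8, 12, 14, 12, 62, 61, 60, 21, 23, 28, 61, 66, 63, 66, 62, 64, 64, 25, 25, 30, 31, 28, 24, 25]
305 [14, 13, 12, 10, 13, 18, 14, 63, 66, 65, 71, 71, 68, 65, 60, 58, 60, 58, 59, 25, 32, 28, 27, 29, 22, 22]
310 [13, 15, 12, 13, 12, 9, 11, 23, 21, 21, 60, 61, 63, 63, 62, 64, 61, 56, 24, 24, 29, 23, 28, 27, 24, 25]
318 [10, 12, 16, 9, 17, 18, 20, 23, 23, 1132, 60, 64, 66, 65, 60, 61, 61, 25, 24, 32, 30, 28, 27, 23, 22, 24]
322 [11, 13, 14, 9, 15, 20, 22, 24, 25, 62, 62, 67, 62, 63, 66, 61, 24, 22, 30, 31, 29, 21, 21, 22, 24, 21]
328 [10, 12, 14, 14, 67, 65, 67, 68, 73, 69, 73, 72, 70, 70, 69, 68, 65, 64, 56, 47, 28, 27, 22, 24, 18, 18]
335 [13, 13, 15, 18, 23, 27, 24, 60, 61, 65, 66, 64, 62, 58, 23, 26, 28, 27, 61, 57, 25, 24, 26, 21, 28, 12]
340 [9, 13, 21, 63, 69, 70, 70, 69, 71, 70, 71, 68, 68, 69, 71, 62, 66, 60, 30, 28, 23, 25, 25, 19, 18, 10]
[np.float64(0.617), np.float64(0.615), np.float64(0.612), np.float64(0.611), np.float64(0.608), np.float64(0.605), np.float64(0.603), np.float64(0.6), np.float64(0.598), np.float64(0.384), np.float64(0.587), np.float64(0.584), np.float64(0.582), np.float64(0.58), np.float64(0.579), np.float64(0.577), np.float64(0.575), np.float64(0.58), np.float64(0.578), np.float64(0.574), np.float64(0.573), np.float64(0.571), np.float64(0.569), np.float64(0.568), np.float64(0.566), np.float64(0.564)]
```

View pics/z1.png

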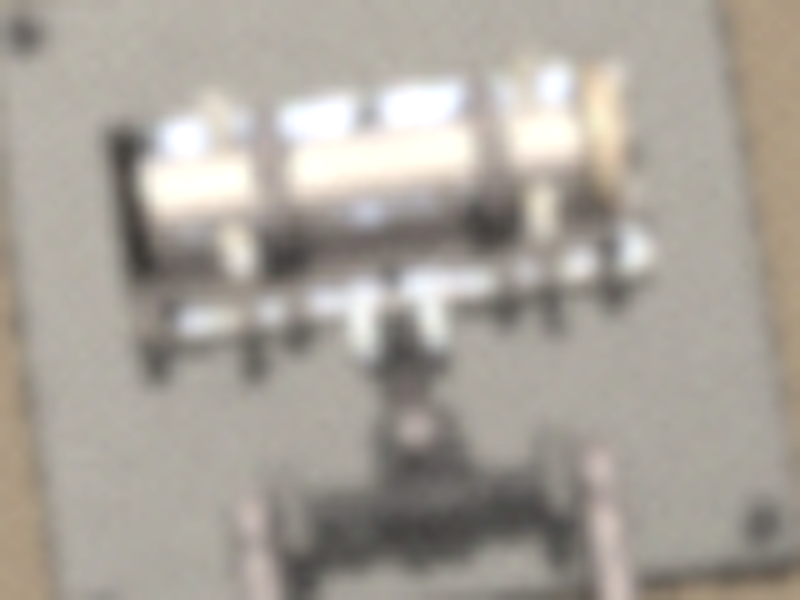

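```bash
python3 - <<'E'
from ov import *
S=shapes(((.5825,-.1375),9.2),((.588,-.3435),.3),((.4345,-.3805),2.6),((.4345,-.386),2.9),((.5825,-.136),9.2))
S[0]=(T((.5825,-.1375),9.2,box(-.083,.053,-.075,.075,.012)),(0,255,255))
t=cv2.imread("pics/top0.png");s=cv2.imread("pics/side0.png")
a=draw("top",t,S,280,220,80,125,4.7);b=draw("side",s,S,290,225,110,80,7)
cv2.imwrite("pics/p1.png",a);cv2.imwrite("pics/p2.png",b)
cv2.imwrite("pics/p3.png",draw("side",s,S,305,170,110,60,7))
E
```

```text
(no output)
```

View pics/p1.png

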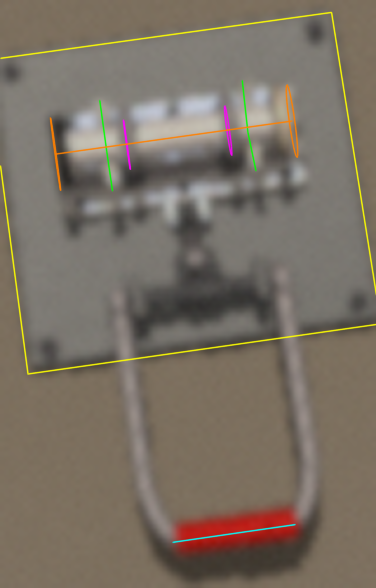

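View pics/p2.png

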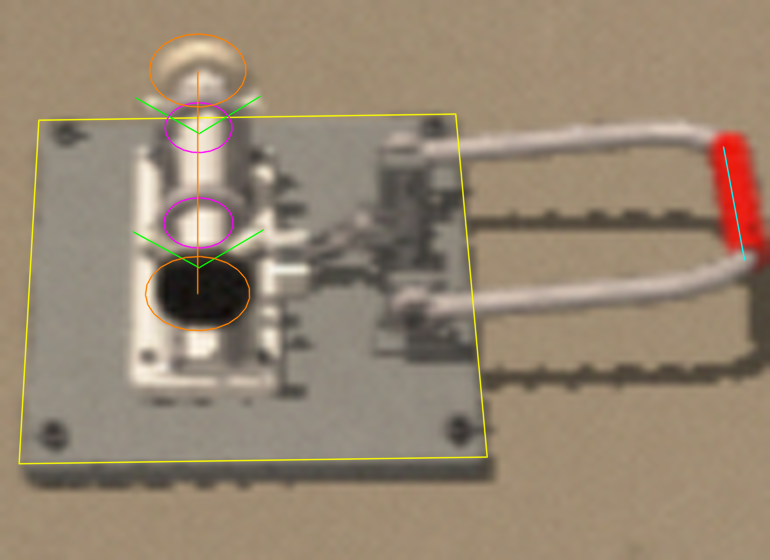

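View pics/p3.png

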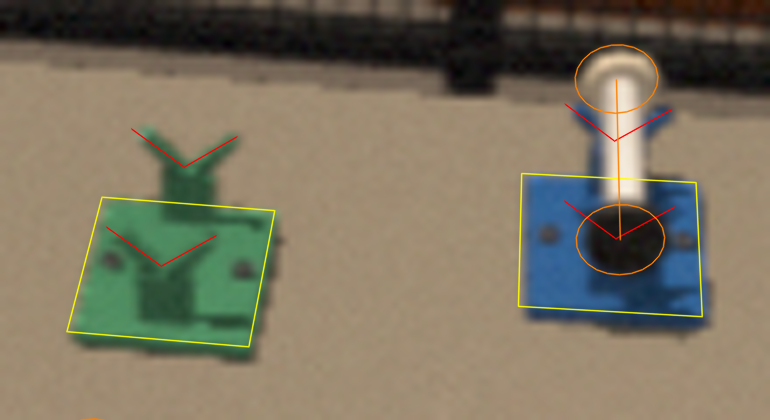

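The overlays fit both views to about 2 mm: 
- **Jig:** cradle about (0.582,-0.137), yaw 9.2°.
- **Grip:** about (0.423,-0.163).
- **Green seat:** about (0.5875,-0.343), yaw 0.3°.
- **Blue seat:** about (0.434,-0.3805), with the next pillar's middle near (0.4335,-0.386), yaw 2.9°.

Next I move toward the lever.

```bash
python3 -m crank '[[[0.4,-0.85,0,0,0,-0.9,50],[0.4,-0.85,0,0,0,-0.9,50],[0.4,-0.85,0,0,0,-0.9,50],[0.4,-0.85,0,0,0,-0.9,50],[0.4,-0.85,0,0,0,-0.9,50],[0.4,-0.85,0,0,0,-0.9,50],[0.4,-0.85,0,0,0,-0.9,50],[0.4,-0.85,0,0,0,-0.9,50]]]' 30
```

```text
clock: 1.1
position: [0.4269, 0.1695, 0.2312]
ee_rot: [0.962, 0.274, 0.0, -0.0]
ft_force: [0.2, 1.4, -0.1]
grip_width: 0.584
```

```bash
python3 -m crank '[[[0,-0.79,-0.26,0,0,-0.65,50],[0,-0.79,-0.26,0,0,-0.65,50],[0,-0.79,-0.26,0,0,-0.65,50],[0,-0.79,-0.26,0,0,-0.65,50],[-0.02,-0.79,-0.26,0,0,-0.65,50],[-0.02,-0.79,-0.26,0,0,-0.65,50],[-0.03,-0.79,-0.26,0,0,-0.62,50],[0,0,0,0,0,0,50]]]'
cat > look.py <<'E'
import sys; from ov import *
tag=sys.argv[1]
def go(n,roi,k):
    p,d=manip.camera(n); cv2.imwrite(f"pics/{n}_{tag}_full.png",p); np.save(f"{n}_{tag}.npy",d)
    x,y,w,h=roi; cv2.imwrite(f"pics/{n}_{tag}.png",cv2.resize(p[y:y+h,x:x+w],None,fx=k,fy=k,interpolation=cv2.INTER_CUBIC))
for n in sys.argv[2:]: go(n,(270,150,220,215) if n=="top" else (265,160,160,140),2.7 if n=="top" else 4.2)
E
python3 look.py a side
python3 -c "
from h import *
o=manip.get_obs();print(o['position'],o['ee_rot'],o['clock'])"
```

```text
clock: 2.1
position: [0.4208, -0.1637, 0.1212]
ee_rot: [0.997, 0.078, -0.001, 0.0]
ft_force: [-0.5, 0.9, 0.6]
grip_width: 0.589
[ 0.4215268  -0.16168989  0.12155821] [ 9.96795779e-01  7.99848447e-02 -7.68026097e-04  9.96861671e-05] 2.15
```

View pics/side_a.png

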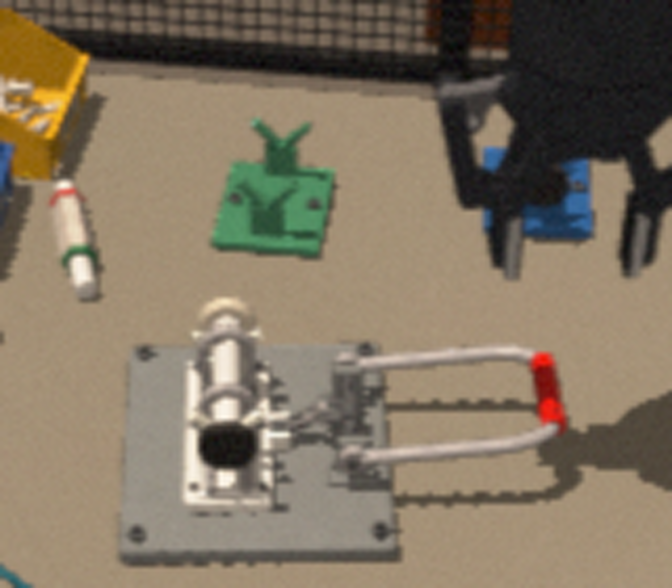

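The gripper is above the bar and aligned: the pad tips sit at about (510,275) and (635,275) in the crop, straddling the red grip at (547,390) below. I descend and pinch.

```bash
python3 -c "
from h import *
print(proj('side',manip.get_obs()['position']))"
python3 -m crank '[[[0.02,-0.02,-0.55,0,0,0,50],[0,0,-0.55,0,0,0,50],[0,0,-0.45,0,0,0,50],[0,0,-0.1,0,0,0,50],[0,0,0,0,0,0,10],[0,0,0,0,0,0,10],[0,0,0,0,0,0,10],[0,0,0,0,0,0,10]]]' 30
python3 look.py b side
```

```text
[[398.77243691 224.75972898]]
clock: 3.15
position: [0.4225, -0.1618, 0.024]
ee_rot: [0.997, 0.081, -0.001, -0.001]
ft_force: [-9.5, 0.1, 11.8]
grip_width: 0.142
```

View pics/side_b.png

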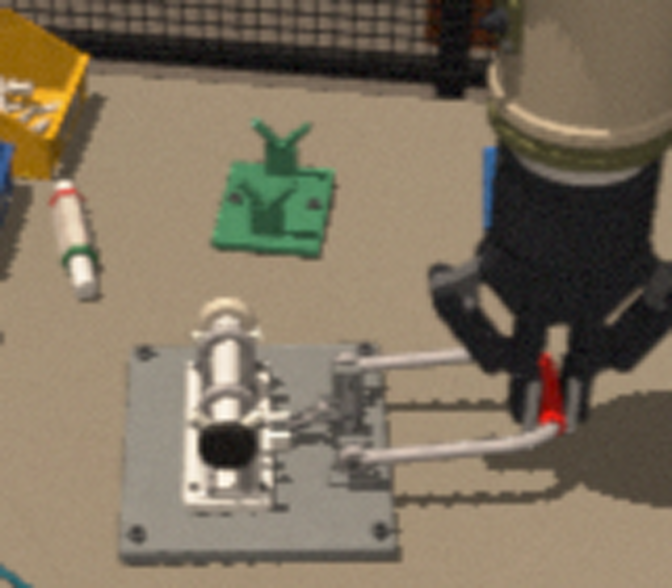

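The pinch holds: the opening reads 12 mm and the pads sit on the bar at (552,400). I lift along the hinge arc.

```bash
python3 -m crank '[[[0.036,0.006,0.212,0,0,0,10],[0.061,0.01,0.203,0,0,0,10],[0.087,0.014,0.197,0,0,0,10],[0.112,0.018,0.183,0,0,0,10]]]'
python3 -m crank '[[[0.132,0.021,0.165,0,0,0,10],[0.155,0.025,0.148,0,0,0,10],[0.17,0.028,0.127,0,0,0,10],[0,0,0,0,0,0,10]]]'
python3 look.py c side
```

```text
clock: 3.7
position: [0.4379, -0.1593, 0.0711]
ee_rot: [0.997, 0.081, -0.003, -0.001]
ft_force: [-17.3, -1.5, 6.0]
grip_width: 0.136
clock: 4.2
position: [0.4679, -0.1546, 0.0998]
ee_rot: [0.997, 0.081, -0.001, -0.001]
ft_force: [-21.6, 3.8, 33.8]
grip_width: 0.14
```

View pics/side_c.png

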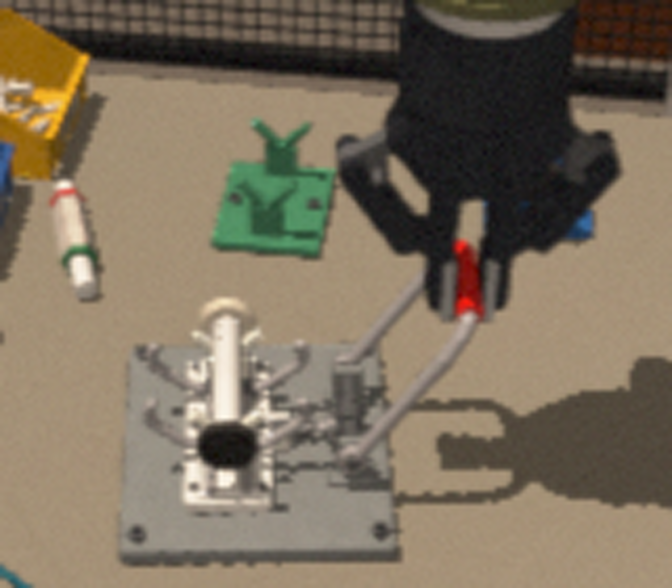

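The rings are open and the lever is up. I release it and rise.

```bash
python3 -m crank '[[[0,0,0,0,0,0,40],[0,0,0,0,0,0,40],[0,0,0,0,0,0,40],[0,0,0.6,0,0,0,40],[0,0,0.8,0,0,0,45],[0,0,0,0,0,0,45]]]'
python3 look.py d side
```

```text
clock: 5.0
position: [0.4708, -0.1548, 0.1845]
ee_rot: [0.997, 0.081, 0.003, 0.0]
ft_force: [1.0, 0.4, -0.4]
grip_width: 0.524
```

View pics/side_d.png

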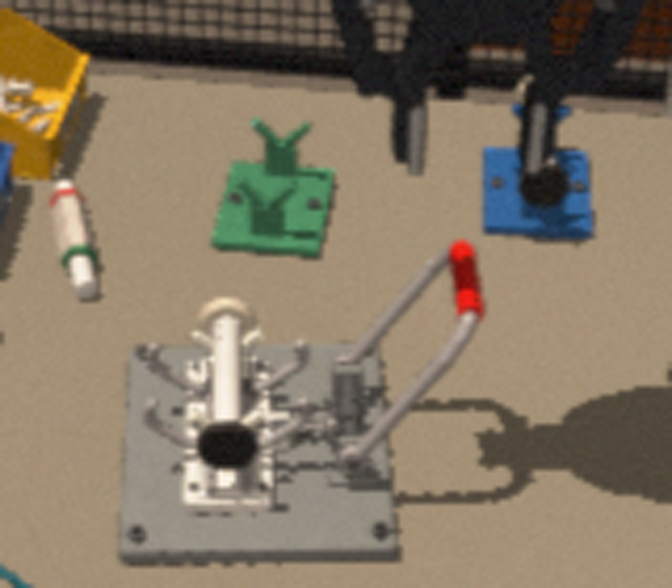

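```bash
python3 -m crank '[[[0.62,0.1,0,0,0,0,45],[0.62,0.1,0,0,0,0,45],[0.61,0.1,-0.1,0,0,0,45],[0,0,-0.6,0,0,0,45],[0,0,-0.2,0,0,0,45],[0,0,0,0,0,0,45]]]'
python3 look.py e side top; python3 -c "
from h import *
o=manip.get_obs();print(o['position'])"
```

```text
clock: 5.8
position: [0.5787, -0.1365, 0.1263]
ee_rot: [0.997, 0.081, -0.001, -0.0]
ft_force: [0.6, -0.4, 0.1]
grip_width: 0.525
[ 0.57990917 -0.13668568  0.12816446]
```

View pics/side_e.png

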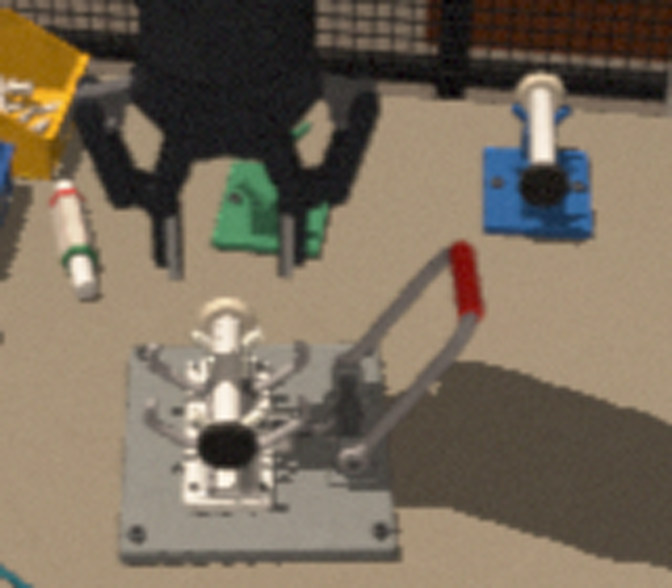

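View pics/top_e.png

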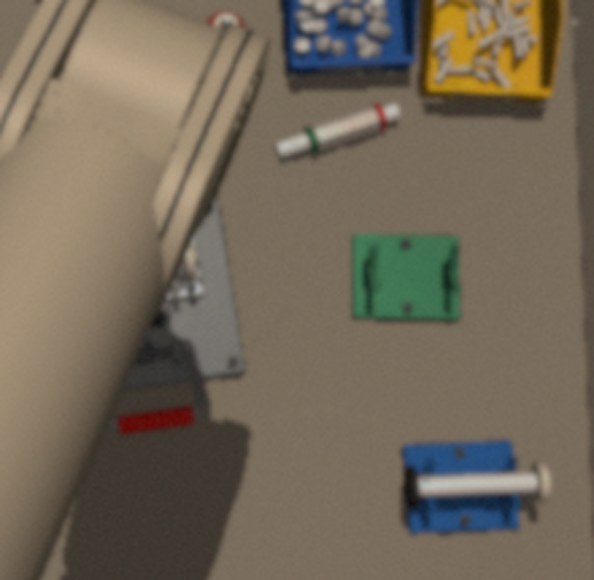

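```bash
python3 - <<'E'
from ov import *
pos=manip.get_obs()["position"]
p=cv2.imread("pics/side_e_full.png")
a=np.radians(9.3);x=np.array([np.cos(a),np.sin(a),0]);y=np.array([-x[1],x[0],0])
z=np.array([0,0,1])
S=[(np.array([pos+s*.0225*x-.011*y+z*.003,pos+s*.0225*x+.011*y+z*.003]),(0,255,255)) for s in(-1,1)]
S+=[(np.array([pos,pos+[0,0,-.07]]),(255,255,0))]
S+=shapes(((.5817,-.137),9.2),((.5875,-.343),.3),((.434,-.3805),2.6),((.4335,-.386),2.9),((.5817,-.1355),9.2),.9)
cv2.imwrite("pics/f.png",draw("side",p,S,290,195,90,90,6.5))
E
```

```text
(no output)
```

View pics/f.png

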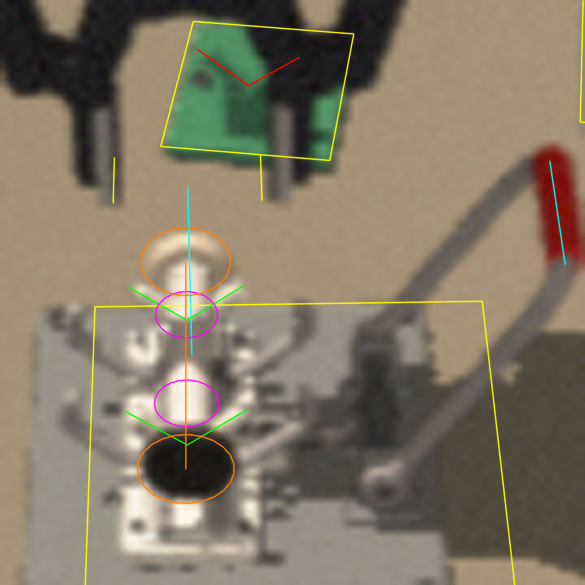

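```bash
python3 -m crank '[[[0.04,0,-0.5,0,0,0,45],[0,0,-0.5,0,0,0,45],[0,0,-0.35,0,0,0,45],[0,0,-0.15,0,0,0,45],[0,0,0,0,0,0,45]]]'
python3 look.py g side
```

```text
clock: 6.52
position: [0.5823, -0.1365, 0.0375]
ee_rot: [0.997, 0.081, 0.0, 0.0]
ft_force: [-0.1, 0.5, 1.5]
grip_width: 0.523
```

View pics/side_g.png

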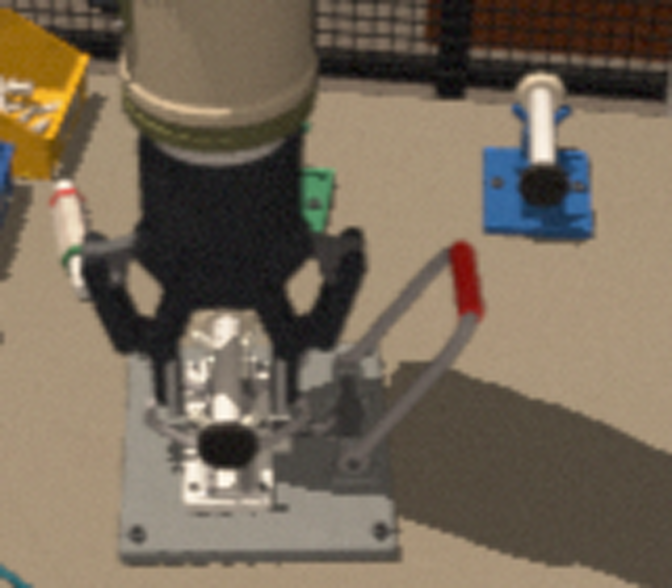

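The fingers straddle the shaft between the rings without touching anything (force near 0). I close and lift.

```bash
python3 -m crank '[[[0,0,0,0,0,0,5],[0,0,0,0,0,0,5],[0,0,0,0,0,0,5],[0,0,0,0,0,0,5],[0,0,0,0,0,0,5]]]' 40
python3 -m crank '[[[0,0,0.2,0,0,0,5],[0,0,0.4,0,0,0,5],[0,0,0.5,0,0,0,5],[0,0,0.6,0,0,0,5],[0,0,0.2,0,0,0,5],[0,0,0,0,0,0,5]]]'
python3 look.py i side
```

```text
clock: 7.2
position: [0.5822, -0.1365, 0.038]
ee_rot: [0.997, 0.081, 0.0, -0.0]
ft_force: [-3.7, 0.4, 6.8]
grip_width: 0.153
clock: 7.95
position: [0.5825, -0.1363, 0.1517]
ee_rot: [0.997, 0.082, 0.001, -0.0]
ft_force: [-0.4, 0.0, -1.5]
grip_width: 0.153
```

View pics/side_i.png

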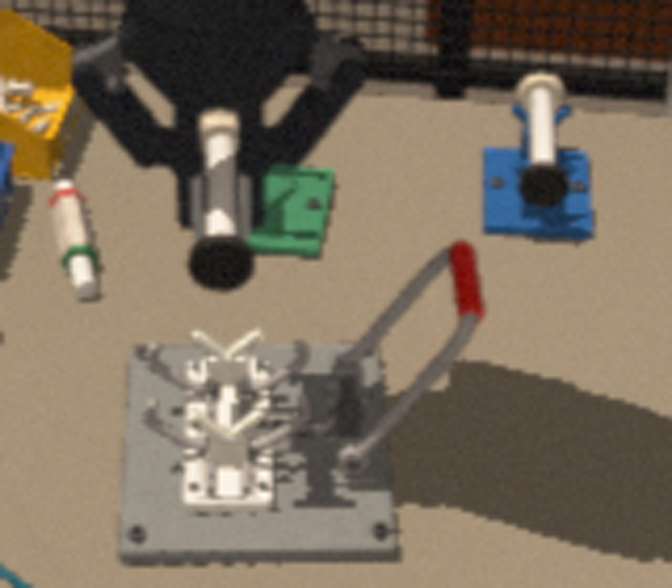

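The pillar is held, and in the crop the two white Vs stand empty at (227,355) and (230,437). I move over the green rest.

```bash
python3 -m crank '[[[0.02,-0.6,0,0,0,-0.3,5],[0.02,-0.8,0,0,0,-0.5,5],[0.02,-0.8,0,0,0,-0.5,5],[0.02,-0.8,0,0,0,-0.5,5],[0,-0.46,-0.2,0,0,0,5],[0,0,-0.6,0,0,0,5],[0,0,0,0,0,0,5],[0,0,0,0,0,0,5]]]'
python3 look.py j side top
python3 - <<'E'
from ov import *
o=manip.get_obs();pos=o["position"];print(pos,o["ee_rot"])
z=np.array([0,0,1])
for n,roi,k in(("side",(300,165,120,125),4.7),("top",(380,215,115,130),4.6)):
    p=cv2.imread(f"pics/{n}_j_full.png")
    S=shapes(((.582,-.137),9.2),((.5875,-.343),.3),((.434,-.3805),2.6),((.4335,-.386),2.9),None,.9)
    q=pos+[0,0.001,.018]
    for s in(-1,1): S.append((np.array([q+[.015*np.cos(t),s*.049,.015*np.sin(t)] for t in np.linspace(0,6.3,24)]),(255,255,0)))
    cv2.imwrite(f"pics/j_{n}.png",draw(n,p,S,*roi,k))
E
```

```text
clock: 9.0
position: [0.5872, -0.3435, 0.1035]
ee_rot: [1.0, 0.003, -0.0, -0.0]
ft_force: [0.2, -0.9, -0.2]
grip_width: 0.153
[ 0.58772404 -0.34383351  0.10454718] [9.99993623e-01 3.46525958e-03 8.11627000e-04 2.93818030e-04]
```

View pics/j_side.png

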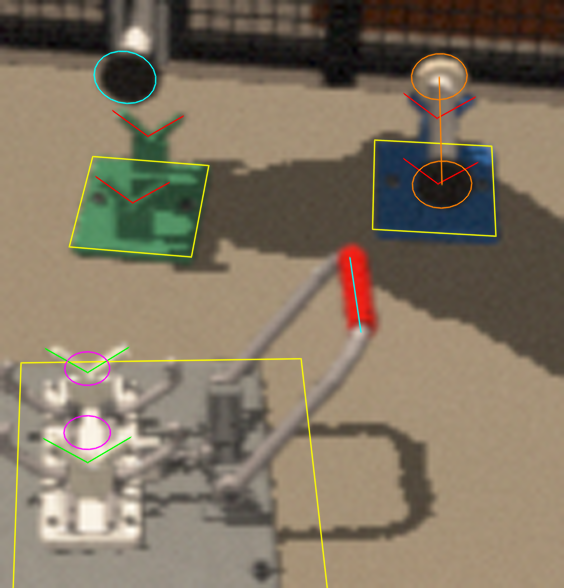

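View pics/j_top.png

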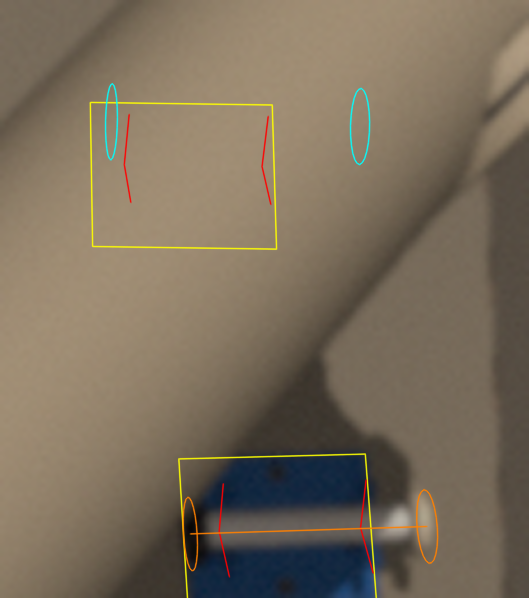

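The held pillar's cap (128,76) and the green plate show the same offset of about 3 px from the model. They are consistent with each other, so I lower into the green rest.

```bash
python3 -m crank '[[[0,0,-0.4,0,0,0,5],[0,0,-0.4,0,0,0,5],[0,0,-0.3,0,0,0,5],[0,0,-0.15,0,0,0,5],[0,0,-0.08,0,0,0,5],[0,0,0,0,0,0,5],[0,0,0,0,0,0,5]]]'
python3 look.py k side
```

```text
clock: 9.98
position: [0.5878, -0.3441, 0.0243]
ee_rot: [1.0, 0.003, 0.001, 0.0]
ft_force: [2.0, -0.7, 1.5]
grip_width: 0.152
```

View pics/side_k.png

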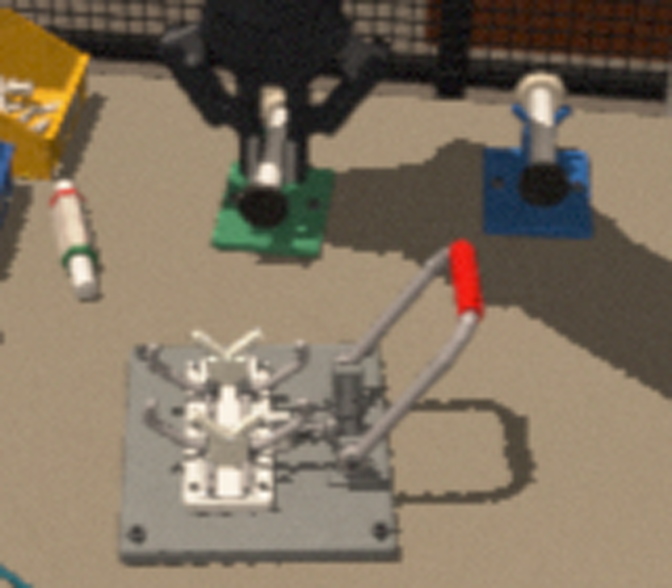

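```bash
python3 -m crank '[[[0,0,0,0,0,0,40],[0,0,0,0,0,0,40],[0,0,0,0,0,0,40],[0,0,0.4,0,0,0,40],[0,0,0.8,0,0,0,45],[0,0,0.8,0,0,0,45],[0,0,0,0,0,0,45]]]'
python3 look.py l side top
python3 - <<'E'
from ov import *
o=manip.get_obs();pos=o["position"];print(pos,o["ee_rot"])
p=cv2.imread("pics/side_l_full.png")
S=shapes(((.582,-.137),9.2),((.5875,-.343),.3),((.434,-.3805),2.6),((.4335,-.386),2.9),None,.9)
q=np.array([.5875,-.343,.042])
for s in(-1,1): S.append((np.array([q+[.015*np.cos(t),s*.049,.015*np.sin(t)] for t in np.linspace(0,6.3,24)]),(255,255,0)))
cv2.imwrite("pics/l_side.png",draw("side",p,S,300,165,120,125,4.7))
E
```

```text
clock: 10.9
position: [0.5884, -0.3455, 0.1478]
ee_rot: [1.0, 0.003, 0.003, 0.002]
ft_force: [-0.3, 0.2, -1.0]
grip_width: 0.526
[ 0.586962   -0.34388842  0.14348242] [ 9.99995144e-01  3.10563218e-03  2.50263000e-04 -6.62802502e-05]
```

View pics/l_side.png

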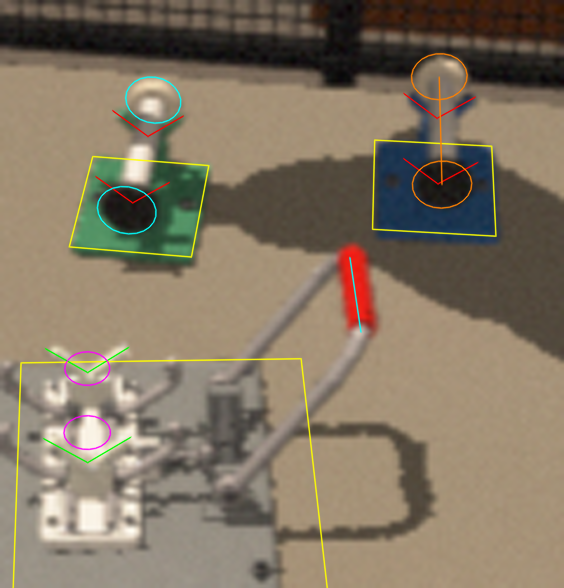

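View pics/side_l.png

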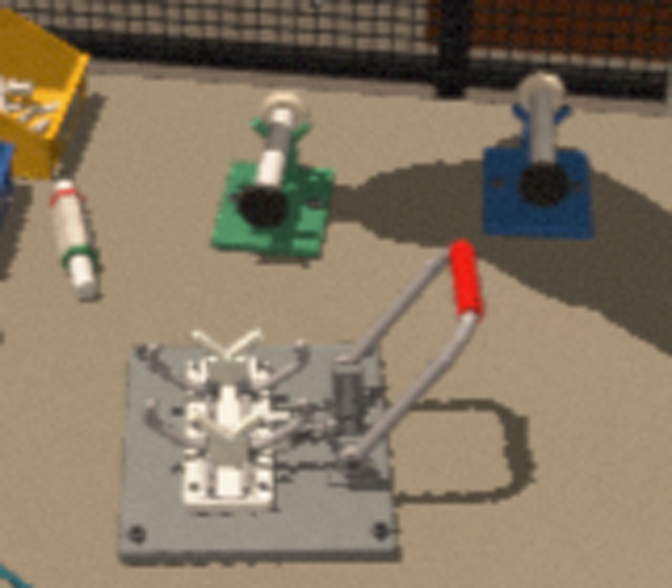

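The finished pillar is seated on green: the caps at (128,210) and (155,100) match the predicted circles. Now the next pillar.

```bash
python3 -m crank '[[[-0.85,-0.23,0,0,0,0.2,45],[-0.85,-0.23,0,0,0,0.2,45],[-0.86,-0.24,0,0,0,0.12,45],[0,0,-0.5,0,0,0,45],[0,0,-0.5,0,0,0,45],[0,0,0,0,0,0,45],[0,0,0,0,0,0,45]]]'
python3 look.py m side
python3 - <<'E'
from ov import *
o=manip.get_obs();pos=o["position"];print(pos,o["ee_rot"])
p=cv2.imread("pics/side_m_full.png")
S=shapes(((.582,-.137),9.2),((.5875,-.343),.3),((.434,-.3805),2.6),((.4335,-.386),2.9),None,.9)
S+=[(np.array([pos+[s*.0225,-.011,.003],pos+[s*.0225,.011,.003]]),(0,255,255)) for s in(-1,1)]
cv2.imwrite("pics/m_side.png",draw("side",p,S,345,140,80,85,6.8))
E
```

```text
clock: 11.88
position: [0.4334, -0.3861, 0.0838]
ee_rot: [1.0, 0.026, -0.0, 0.0]
ft_force: [-0.5, -0.5, -0.2]
grip_width: 0.527
[ 0.43369233 -0.38634062  0.08425089] [9.99667737e-01 2.57725595e-02 2.72404259e-04 3.40924199e-04]
```

View pics/m_side.png

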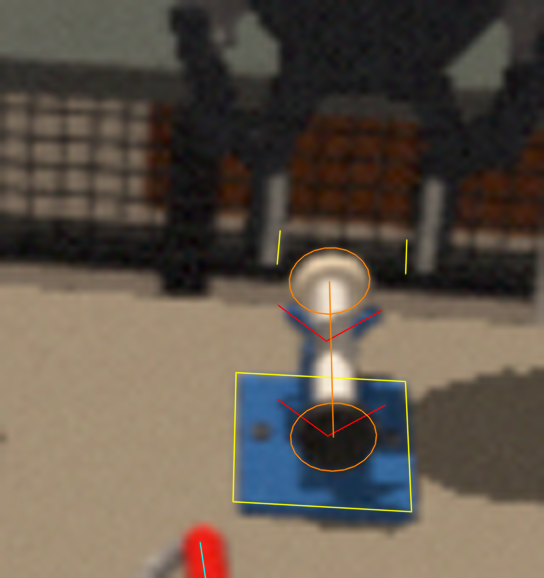

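```bash
python3 -m crank '[[[0.02,0,-0.4,0,0,0,45],[0,0,-0.4,0,0,0,45],[0,0,-0.2,0,0,0,45],[0,0,0,0,0,0,45],[0,0,0,0,0,0,5],[0,0,0,0,0,0,5],[0,0,0,0,0,0,5],[0,0,0,0,0,0,5]]]' 40
python3 look.py n side
```

```text
clock: 12.92
position: [0.434, -0.3866, 0.0243]
ee_rot: [1.0, 0.025, -0.0, 0.0]
ft_force: [-4.2, 0.6, 3.9]
grip_width: 0.153
```

View pics/side_n.png

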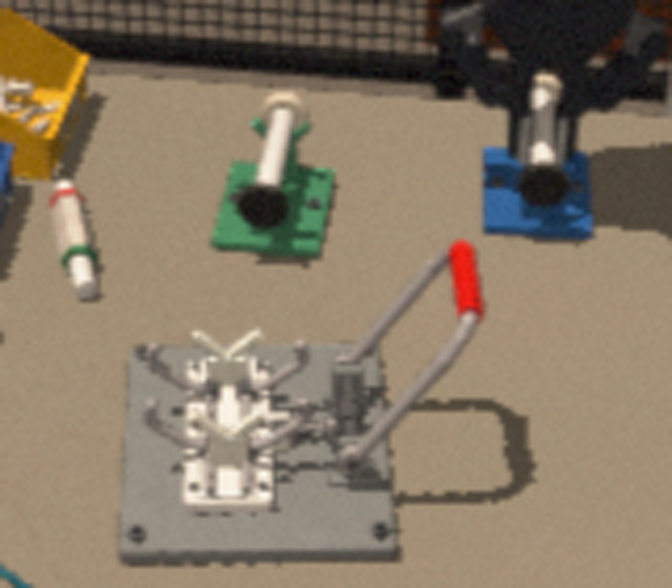

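Gripped (opening 13 mm). I lift it and carry it over the cradle.

```bash
python3 -m crank '[[[0,0,0.2,0,0,0,5],[0,0,0.5,0,0,0,5],[0,0,0.7,0,0,0,5],[0,0,0.7,0,0,0,5],[0,0,0.2,0,0,0,5]]]'
python3 -m crank '[[[0.3,0.5,0,0,0,0.2,5],[0.4,0.65,0,0,0,0.2,5],[0.45,0.75,0,0,0,0.2,5],[0.45,0.75,0,0,0,0.2,5],[0.45,0.75,0,0,0,0.2,5],[0.4,0.65,0,0,0,0.2,5],[0.02,0.12,0,0,0,0.08,5],[0,0,0,0,0,0,5]]]'
python3 look.py q side
python3 - <<'E'
from ov import *
o=manip.get_obs();pos=o["position"];print(pos,o["ee_rot"],o["clock"])
p=cv2.imread("pics/side_q_full.png")
S=shapes(((.582,-.137),9.2),((.5875,-.343),.3),((.434,-.3805),2.6),((.582,-.137),9.2),None,.9)
q=pos+[0,0,.018]
for s in(-1,1): S.append((T((q[0],q[1]),9.2,[[.015*np.cos(t),s*.049,q[2]+.015*np.sin(t)] for t in np.linspace(0,6.3,24)]),(255,255,0)))
cv2.imwrite("pics/q_side.png",draw("side",p,S,290,165,120,125,4.7))
E
```

```text
clock: 13.6
position: [0.4355, -0.3869, 0.1648]
ee_rot: [1.0, 0.026, 0.002, 0.001]
ft_force: [-0.6, -0.2, -2.1]
grip_width: 0.151
clock: 14.6
position: [0.5823, -0.1357, 0.161]
ee_rot: [0.997, 0.082, -0.0, 0.0]
ft_force: [-0.3, -1.0, -1.0]
grip_width: 0.153
[ 0.58202815 -0.13687303  0.1612598 ] [ 9.96723882e-01  8.08786678e-02 -3.21050163e-04  2.04695791e-04] 14.65
```

View pics/q_side.png

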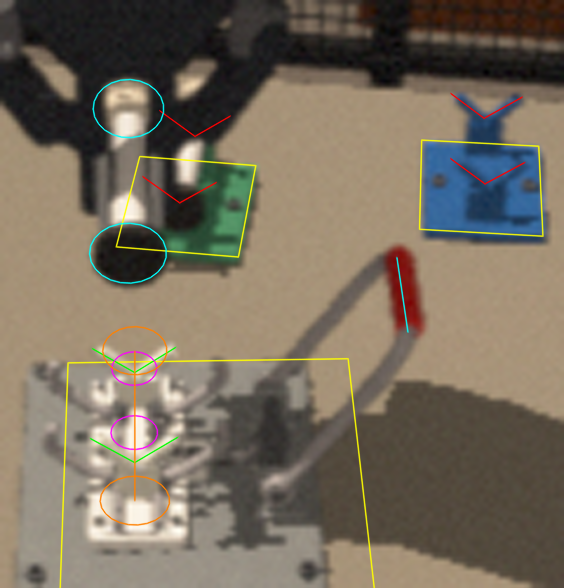

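The held pillar lines up with the cradle model, with its caps at (128,108) and (128,252) over the Vs near (135,370) and (135,460). I lower it.

```bash
python3 -m crank '[[[0,0,-0.5,0,0,0,5],[0,0,-0.5,0,0,0,5],[0,0,-0.5,0,0,0,5],[0,0,-0.3,0,0,0,5],[0,0,-0.15,0,0,0,5],[0,0,-0.09,0,0,0,5],[0,0,0,0,0,0,5],[0,0,0,0,0,0,5]]]'
python3 look.py r side
```

```text
clock: 15.65
position: [0.5831, -0.136, 0.0397]
ee_rot: [0.997, 0.081, 0.0, 0.0]
ft_force: [-1.1, -1.3, -0.2]
grip_width: 0.151
```

View pics/side_r.png

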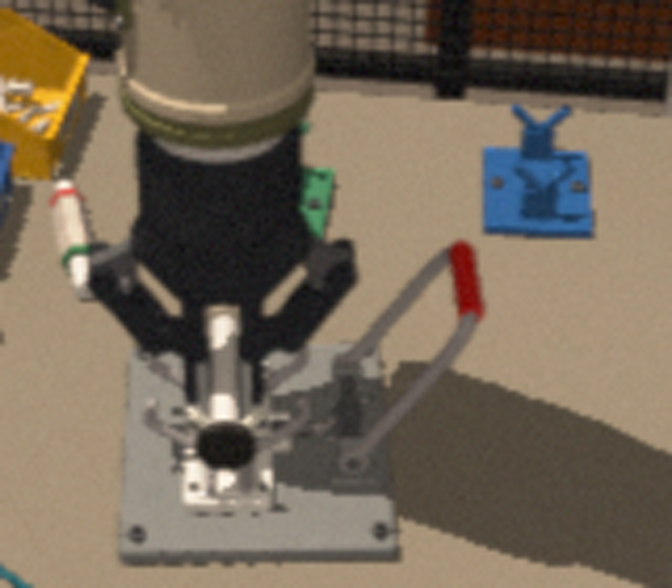

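```bash
python3 -m crank '[[[0,0,-0.025,0,0,0,5],[0,0,0,0,0,0,5],[0,0,0,0,0,0,40],[0,0,0,0,0,0,40],[0,0,0,0,0,0,40],[0,0,0.4,0,0,0,40],[0,0,0.8,0,0,0,40],[0,0,0.9,0,0,0,40]]]'
python3 -m crank '[[[0,0,0,0,0,0,40],[0,0,0,0,0,0,40]]]'
python3 look.py s side
python3 - <<'E'
from ov import *
o=manip.get_obs();pos=o["position"];print(pos,o["ee_rot"],o["clock"])
p=cv2.imread("pics/side_s_full.png")
S=shapes(((.582,-.137),9.2),((.5875,-.343),.3),((.434,-.3805),2.6),((.582,-.137),9.2),((.582,-.137),9.2),.9)
cv2.imwrite("pics/s_side.png",draw("side",p,S[1:],290,165,120,125,4.7))
E
```

```text
clock: 16.7
position: [0.5823, -0.1356, 0.1643]
ee_rot: [0.997, 0.082, -0.001, -0.0]
ft_force: [1.1, 0.3, 1.2]
grip_width: 0.47
clock: 16.95
position: [0.5826, -0.1354, 0.163]
ee_rot: [0.997, 0.082, -0.0, -0.0]
ft_force: [-0.7, 0.1, 0.1]
grip_width: 0.467
[ 0.58224107 -0.13539286  0.16240115] [ 9.96659001e-01  8.16716432e-02 -7.30756633e-04 -2.12484223e-04] 17.0
```

View pics/s_side.png

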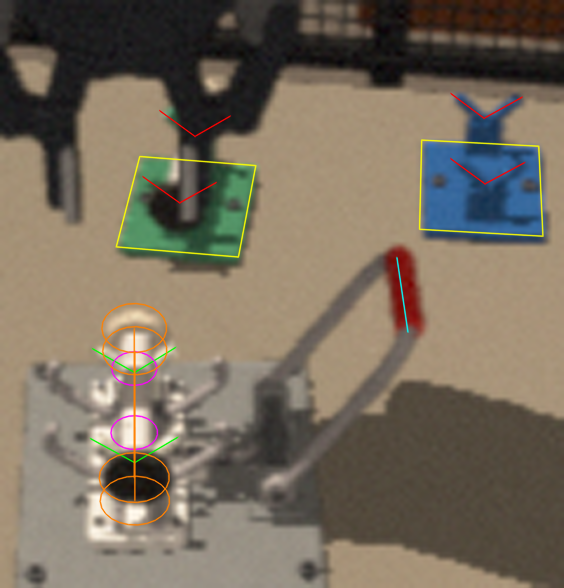

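View pics/side_s.png

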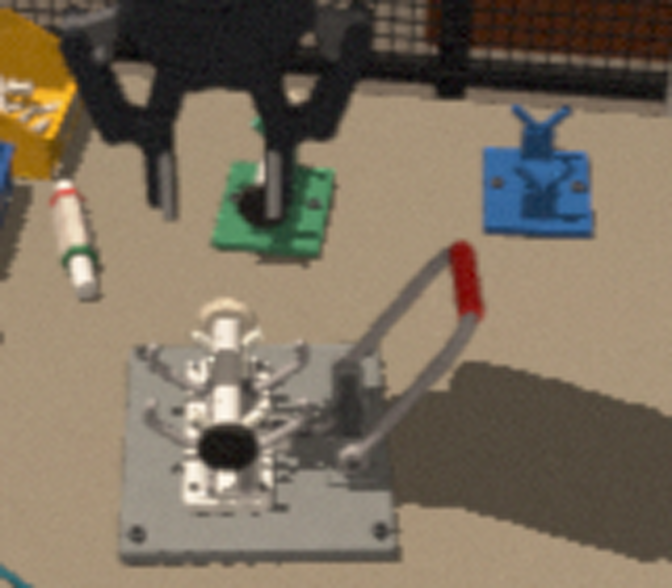

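The next pillar is seated: its caps at (134,330) and (134,478) match the model. Back to the lever to pinch it from above.

```bash
python3 -m crank '[[[-0.6,-0.11,0.1,0,0,0,40],[-0.65,-0.11,0,0,0,0,40],[-0.63,-0.11,0,0,0,0,40],[0,0,0,0,0,0,40],[0,0,-0.4,0,0,0,40],[0,0,-0.5,0,0,0,40],[0,0,-0.25,0,0,0,40],[0,0,0,0,0,0,40]]]'
python3 look.py t side
```

```text
clock: 18.0
position: [0.4694, -0.1555, 0.0995]
ee_rot: [0.997, 0.082, -0.001, 0.0]
ft_force: [0.3, 0.1, 0.2]
grip_width: 0.468
```

View pics/side_t.png

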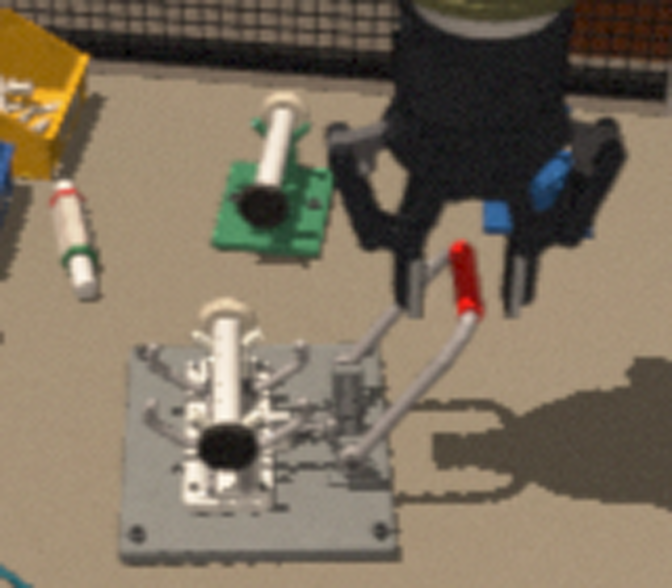

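The pads straddle the bar at (465,275) and both pillars look seated. I close and follow the arc down.

```bash
python3 -m crank '[[[0,0,0,0,0,0,10],[0,0,0,0,0,0,10],[0,0,0,0,0,0,10],[0,0,0,0,0,0,10]]]' 35
python3 -m crank '[[[-0.085,-0.014,-0.063,0,0,0,10],[-0.085,-0.014,-0.063,0,0,0,10],[-0.155,-0.025,-0.148,0,0,0,10],[-0.132,-0.021,-0.165,0,0,0,10],[-0.112,-0.018,-0.183,0,0,0,10],[-0.087,-0.014,-0.197,0,0,0,10],[-0.061,-0.01,-0.203,0,0,0,10],[-0.036,-0.006,-0.212,0,0,0,10]]]'
python3 -m crank '[[[-0.01,0,-0.05,0,0,0,10],[0,0,0,0,0,0,10],[0,0,0,0,0,0,10]]]'
python3 look.py u side
```

```text
clock: 18.55
position: [0.4681, -0.1562, 0.101]
ee_rot: [0.997, 0.081, -0.002, -0.001]
ft_force: [-13.3, 0.1, 10.5]
grip_width: 0.137
clock: 19.55
position: [0.4234, -0.1634, 0.0263]
ee_rot: [0.997, 0.081, -0.001, -0.0]
ft_force: [-6.2, -2.2, 0.4]
grip_width: 0.136
clock: 19.92
position: [0.423, -0.1635, 0.0234]
ee_rot: [0.997, 0.081, -0.001, -0.0]
ft_force: [-4.7, -2.5, -1.9]
grip_width: 0.138
```

View pics/side_u.png

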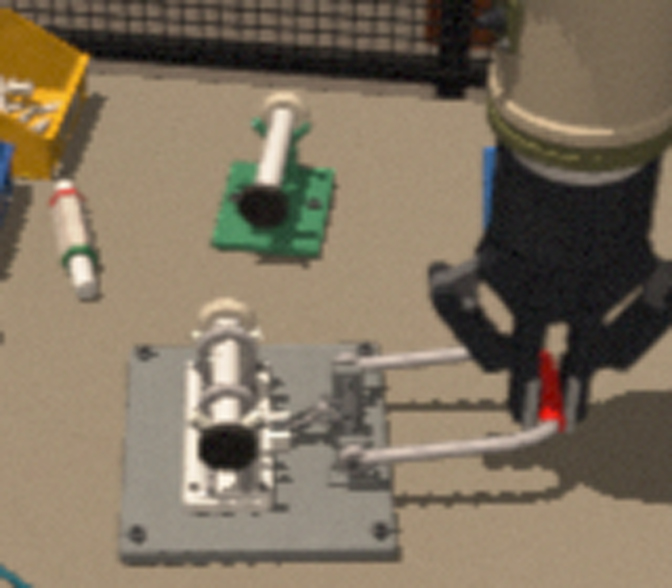

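```bash
python3 -m crank '[[[0,0,-0.04,0,0,0,10],[0,0,0,0,0,0,40],[0,0,0,0,0,0,40],[0,0,0,0,0,0,40],[0,0,0.5,0,0,0,40],[0,0,0.9,0,0,0,40],[-0.2,0.1,0.9,0,0,0,40],[0,0,0,0,0,0,40]]]'
python3 -m crank '[[[0,0,0,0,0,0,40],[0,0,0,0,0,0,40]]]'
python3 look.py v side top
python3 - <<'E'
from ov import *
a=cv2.imread("pics/side0.png");b=cv2.imread("pics/side_v_full.png")
f=lambda p:cv2.resize(p[225:305,285:405],None,fx=3.3,fy=3.3,interpolation=cv2.INTER_CUBIC)
cv2.imwrite("pics/cmp.png",np.hstack([f(a),f(b)]))
W=world("side",np.load("side_v.npy"));W0=world("side",np.load("side0.npy"))
for p,w in((a,W0),(b,W)):
    h=cv2.cvtColor(p,cv2.COLOR_BGR2HSV);m=((h[...,0]<8)|(h[...,0]>172))&(h[...,1]>150)&(h[...,2]>90)&(w[...,0]>.38)&(w[...,0]<.5)&(w[...,1]>-.25)&(w[...,1]<-.08)
    ys,xs=np.nonzero(m);print(m.sum(),xs.mean(),ys.mean(),np.median(w[m],0))
E
```

```text
clock: 20.98
position: [0.4142, -0.157, 0.163]
ee_rot: [0.997, 0.082, 0.004, -0.001]
ft_force: [0.2, -0.4, -0.6]
grip_width: 0.468
clock: 21.22
position: [0.4116, -0.1568, 0.158]
ee_rot: [0.997, 0.082, -0.001, 0.0]
ft_force: [0.5, 0.2, -0.7]
grip_width: 0.464
101 394.970297029703 252.78217821782178 [ 0.42237501 -0.15987961  0.04618021]
97 394.8453608247423 252.5463917525773 [ 0.4226118  -0.16252026  0.04640374]
```

View pics/cmp.png

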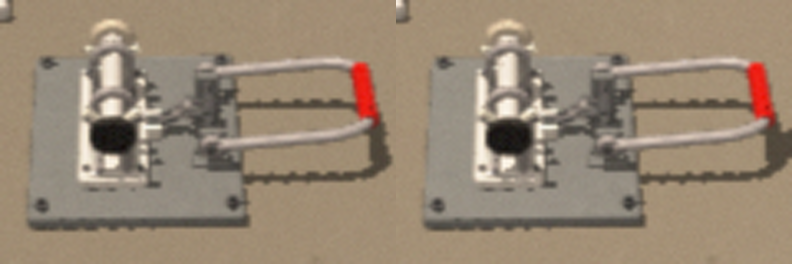

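View pics/top_v.png

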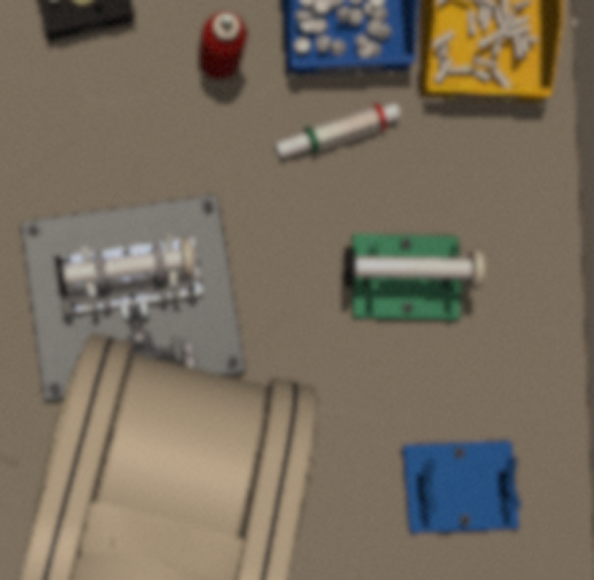

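View pics/side_v_full.png

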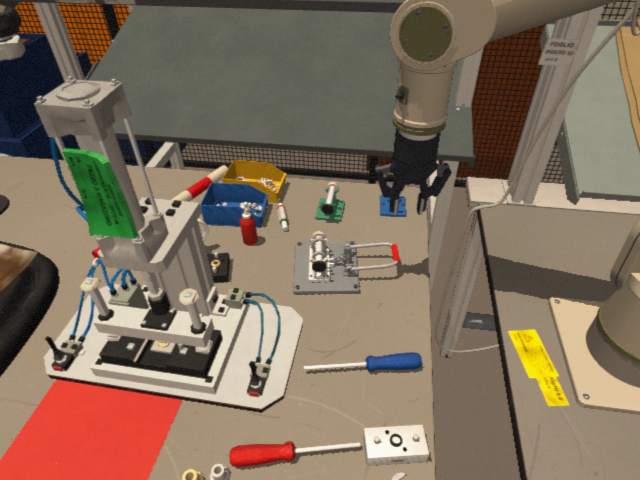

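The lever grip is back at its starting pixel (394.8,252.5, against 395.0,252.8 at the start). The rings are closed, and the pillar offset seen on green (10,9 px in the top crop) is what parallax alone predicts. The gripper is clear, so I hand in.

```bash
python3 -c "
from workcell import manip
print(manip.hand_in())"
```

```text
the job is handed in; nothing more can be done
None
```

I swapped the pillars and handed the job in at about 21 s of the 62 s allowed; the hand-in reports no verdict.

- **What I did:** I pinched the red grip and lifted the lever along its arc until the rings stood open. I then laid the finished pillar on the green rest and the next pillar in the jig's cradle, and brought the lever down again so the rings closed.
- **Lever and rings:** The lever grip is within about 0.3 px of its starting image position. The side picture shows the rings closed round the next pillar, as at the start.
- **Pillars:** Both match their seated model positions to about 1–2 mm, roughly the calibration's own accuracy.
- **Bystanders and arm:** The glue bottle, plug gauge and screwdriver look unmoved in the pictures; I did not measure them. The open gripper stands clear above the lever, with the force reading near zero.
- **Check that disagreed:** Beforehand, the two cameras differed by 2–6 mm on some positions. I averaged them, and no grasp or placing went wrong because of it.

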